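# Hang the lead sieve in its bayonet stand and lock it

## Robot

A 7-joint arm with a two-finger parallel gripper is mounted at the origin on a cart in front of the work surface, level with it; the furniture and walls round the work are solid. World frame = base frame: x ahead of the robot, y to its left, z up, the work surface at z = 0. Lengths are in m, angles in rad, forces in N, time in s.
With the tool pointing down it reaches from about 0.4 to 0.85 m from the base axis. Payload 10.4 kg.
Tool frame: the origin (TCP) lies between the finger pads; the fingertips stand 17 mm ahead of it and the grasp point (between the pads) lies 2 mm behind it; z points along the fingers, y is the direction in which the jaws open and shut (so a half turn about z gives the same grasp; the last joint's range is limited). The gripper opens to 85 mm and grips with 20 to 120 N. Pads are 22 mm wide; open, the fingers measure 114 mm over their backs; the gripper's body (76 mm by 85 mm) begins 54 mm behind the grasp point. The pads swing forward as they close: fully open they stand 13 mm farther back than shut.
Start: joints at [-1.232, 0.332, -0.065, 1.46, 0.022, 1.35, -0.088], TCP at [0.221, 0.585, 0.248] pointing down, gripper open.
Joint ranges: [-2.6, 2.6], [-0.5, 2.12], [-1.47, 1.34], [0.16, 2.42], [-1.27, 4.41], [0.06, 2.06], [-2.6, 2.6]. Speed limits (rad/s): [2.22, 2.22, 2.79, 2.79, 3.14, 3.14, 3.14].

## Interface

Orientations are given as a unit quaternion [x, y, z, w].
In Python, from workcell import manip gives the robot as it stands.
- The arm moves only by the tool jog_arm, never from a script. Its argument "steps" is one flat list of numbers, 5 for each row, row after row: the finger opening in m, from 0 to 0.0854, then the shift along the tool's x, y, z in m, then the turn about the tool's z in rad. In form: [gripper, x, y, z, twist, gripper, x, y, z, twist, ...]. A call has exactly 10 rows; each row is the pose to reach, as a shift and turn from the pose commanded when the call began, along the tool's axes at that moment; what a row does not reach only later rows make up. A row lasts 1/10 s, in which the tool goes at most 50 mm and 8.59 degrees, less where a joint would pass 70% of its speed; a pose out of reach is approached as far as the arm can. A call with a gripper value outside its range is refused whole. The fingers move at their own pace and stop on an object; "grip_force" is the grip in N (left out, the last holds). Time passes only in rows, so rows that repeat a pose let the fingers close, or fill a call up. It gives the time, the measured TCP pose, the force and the opening at its end, in the units of the state.
- manip.get_obs(): the state, without advancing time (a new reading comes with each control period).
- manip.camera(name): name is "side" or "top"; returns (picture, depth): 384x512x3 uint8, red, green, blue; 384x512 float32, m along the optical axis (not along the pixel's ray), 0 where there is no reading.
- manip.calibration(name): a dict with "mtx" (3x3 intrinsics, pixels), "world_to_cam" (4x4, takes a point from world to camera coordinates). Camera axes: x right, y down, z forward; pixel columns grow to the right and rows downward; lengths in m; the calibration is good to about 2 mm. A picture is of the moment at which its call begins. calibration takes no time and is no camera call.
- manip.hand_in(): hands the job in, once; it reports no verdict.
The state is a dict: "clock": time; "joint_pos": joint angles; "joint_velocities": joint speeds; "tau": joint torques, N m; "position": TCP position; "ee_rot": TCP orientation; "ft_force": force on the tool from outside, world axes, zero at the start; "torque": the same for the moment, N m; "grip_width": opening from 0.0 (shut) to 1.0 (fully open).
Only numpy, scipy, OpenCV 4.12 (cv2) and the standard library are available. Lean on these libraries where they do the work, as an engineer would, in place of code of your own. Each camera call takes 0.05 s, during which the arm holds its last target.

## Task

Pick up the round sieve by its blue handle and hang it in the bayonet collar of the stand over the black tray, letting its two brass pins down through the two slots with the red marks until they rest on the track inside. Then twist it clockwise, seen from above, feeling for the hidden locking notch, until both pins drop into it and the sieve sits level and lower, and let go. Work gently (a light hand, never forcing the sieve against the stand, always under 20 N) and do not knock over or push away the bottles, the solder spool and the stamp.

Things in the scene. Friction and masses are not known exactly. Their poses are not given: they have to be found in the camera images.
- sieve_center (a point): Round steel sieve, 64 mm across, 30 mm high, lower 6 mm tapered to 55 mm. Point on its axis 16 mm above its underside, level with the axis of its two brass pins: 9 mm thick, round-ended, out along own +x and -x to 44.5 mm from the axis. z up; same after half a turn. 160 g give or take 40 percent.
- sieve_handle (a point): Centre of the sieve's blue handle bar, on its axis 49 mm above sieve_center: 40 mm long along the sieve's x (in line with the pins), 12 mm wide along y, 16 mm high; thin posts at x = +-29.5 mm carry it, free below for 38 mm down to the mesh. Grasp from above across the 12 mm.
- stand: Fixed bayonet stand: base 122 x 126 mm, four pillars, aluminium collar 109 mm across, 50 to 77 mm above the worktop, black tray fixed beneath. Origin on the collar's axis at worktop height, z up. Bore 68 mm. The cap (underside at 72 mm, top at 77 mm) has two entry slots 14 mm wide, from the bore out along the stand's +x and -x, red marks beside them.
- track (a point): Point on the collar's axis at the height of the level track under the cap, 60 mm above the worktop; pins on it have their axis at 64.5 mm, with 3 mm of play below the cap. From the slots the sieve turns only clockwise seen from above. Axes as the stand's.
- notch_floor (a point): Point on the collar's axis at the height of the notch floors, 55 mm. Two opposite notches, one per pin, 12 mm wide and 5 mm deep, hidden under the cap, 25 to 75 degrees clockwise past the slots, different every time and not measured; no stop beyond. Pins in them (axis at 59.5 mm) cannot turn on. A sieve held at track height passes over: press lightly (3 to 5 N) while turning, feel for the drop.
- flux_bottle_center (a point): small white bottle with a red cap and thin spout, 33 mm in diameter, 93 mm high; point half-way up; leave alone
- oil_bottle_center (a point): small white bottle with a yellow cap, 29 mm in diameter, 66 mm high; point half-way up; leave alone
- stamp_center (a point): turned wooden hand stamp, 23 mm in diameter, 53 mm high; point half-way up; leave alone
- solder_spool_center (a point): solder spool with blue flanges, standing on end, 48 mm in diameter, 34 mm high; point half-way up; leave alone
- magnifier_b: White magnifier lamp clamped to the near left edge of the worktop; origin at the clamp. Its arm stands 0.37 m tall near the robot, left of centre, then runs level 0.34 to 0.39 m above the worktop, ahead and to the left. A robot arm that starts left of it must pass over it (gripper above 0.42 m) to reach the work; keep clear.

How it is judged:
On the way:
1. the sieve hangs in the collar, centred, its pins through the slots and on the track (pin axis within about 1.5 mm of track height) (horizontal distance between sieve_center and stand below 0.004 m and z of sieve_center in the frame of stand between 0.0625 and 0.066 m), for 0.1 s.
At the end, for the whole second after the job is handed in: Both pins of the sieve lie in the locking notches: its centre point stands at least 3.5 mm lower than on the track (below 61 mm above the stand's underside), within 4 mm of the collar's axis, the sieve level within 0.04 rad, at rest and released (horizontal distance between sieve_center and stand below 0.004 m and z of sieve_center in the frame of stand between 0.057 and 0.061 m and angle between sieve_center's own z axis and vertical below 0.04 rad and linear speed of sieve below 0.01 m/s); the robot touches nothing.
It fails at once if the sieve is forced against the stand with more than 20 N (contact force between sieve and stand above 20 N).
It fails at once if the flux bottle is moved more than 20 mm or tipped over (distance of flux_bottle_center from where it was at the start of the episode above 0.02 m or angle between flux_bottle_center's own z axis and vertical above 0.5 rad).
It fails at once if the oil bottle is moved more than 20 mm or tipped over (distance of oil_bottle_center from where it was at the start of the episode above 0.02 m or angle between oil_bottle_center's own z axis and vertical above 0.5 rad).
It fails at once if the stamp is moved more than 20 mm or tipped over (distance of stamp_center from where it was at the start of the episode above 0.02 m or angle between stamp_center's own z axis and vertical above 0.5 rad).
It fails at once if the solder spool is moved more than 20 mm or tipped over (distance of solder_spool_center from where it was at the start of the episode above 0.02 m or angle between solder_spool_center's own z axis and vertical above 0.5 rad).
It also fails if it takes over 70 s, if anything falls off the work surface, if the arm or the gripper's body presses on something with over 40 N, if the wrist force passes 120 N, or if a joint passes its speed limit or range.

## Working session

There is one attempt and no reset: what is moved stays moved. The work goes in short steps, Python scripts to look and compute and a tool call to move; the robot and the scene stay as the last step left them, time stands still between calls to the robot, and variables do not carry over. Pictures are saved under pics/ and viewed, and the job is handed in when it is done.

Besides the shell and the picture viewer there is one more tool, called after "Emit:" by a JSON object that holds its "api" and its "payload". jog_arm: Moves the arm, as the interface text tells. Its arguments: {"type":"object","properties":{"steps":{"type":"array"},"grip_force":{"type":"number"}},"required":["steps"]}

```bash
mkdir -p pics; ls; cat > h.py <<'E'
import numpy as np,cv2,pickle
from workcell import manip
def snap(n,tag):
    im,d=manip.camera(n); c=manip.calibration(n)
    np.savez(f'pics/{tag}.npz',im=im,d=d,K=c['mtx'],T=c['world_to_cam'])
    cv2.imwrite(f'pics/{tag}.png',im[:,:,::-1]); return im,d,c
def cloud(tag):
    f=np.load(f'pics/{tag}.npz'); K,T,d=np.array(f['K']),np.array(f['T']),f['d']
    v,u=np.mgrid[:d.shape[0],:d.shape[1]]
    P=np.stack([(u-K[0,2])/K[0,0]*d,(v-K[1,2])/K[1,1]*d,d],-1)
    W=(P-T[:3,3])@T[:3,:3]
    W[d==0]=np.nan
    return f['im'],W
E
python3 - <<'E'
from h import *
snap('top','t0');snap('side','s0')
print(manip.get_obs())
E
```

```text
pics
{'clock': 0.1, 'joint_pos': array([-1.23159526,  0.33280878, -0.06469658,  1.4608754 ,  0.02161655,
        1.34989201, -0.0885161 ]), 'joint_velocities': array([-5.49040579e-04, -5.33397574e-04, -9.00135556e-05, -4.51691721e-03,
       -3.12939161e-04, -9.86784775e-04,  1.57880790e-05]), 'tau': array([ 1.83251410e-03, -6.26738763e+01,  4.93282545e-02, -3.92433500e+01,
        1.63528975e-02,  6.89813125e-03, -3.04482148e-05]), 'position': array([0.22112052, 0.58423587, 0.24758678]), 'ee_rot': array([ 1.79913526e-01,  9.83682219e-01, -6.38999315e-04, -7.83141450e-05]), 'ft_force': array([ 0.38137306, -0.17912199, -0.70495233]), 'torque': array([-0.02824091, -0.02495069, -0.01410467]), 'grip_width': 1.0000705481383056}
```

View pics/t0.png

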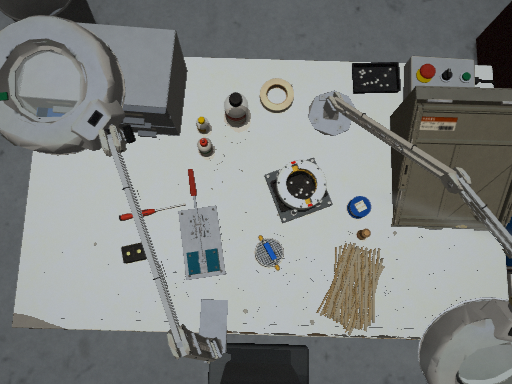

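View pics/s0.png

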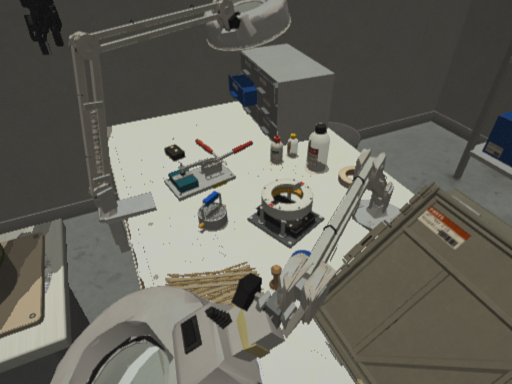

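The top view shows the sieve at about (268,252) with its blue handle, and the stand at (300,187) with red marks near (294,163) and (308,205). The spool is at (359,207), the stamp at (363,233) and the small bottles at (203,125) and (204,146). A magnifier arm stands on the left. In the side view, the sieve is at (212,210) and the collar at (287,200).

```bash
python3 - <<'E'
from h import *
im,W=cloud('t0')
for n,(u,v) in dict(sieve=(268,252),stand=(300,187),spool=(359,207),stamp=(363,233),b1=(203,125),b2=(204,146),magbase=(213,318),magarm=(150,240),magelb=(178,345),tableTL=(40,160),cart=(260,360),other=(330,100),arm2=(430,160)).items(): print(n,W[v,u].round(3))
f=np.load('pics/t0.npz');T=f['T'];print((-T[:3,:3].T@T[:3,3]).round(3),f['K'][0,0])
T=np.load('pics/s0.npz')['T'];print((-T[:3,:3].T@T[:3,3]).round(3))
c=cv2.resize(im[140:280,220:390],None,fx=4.5,fy=4.2,interpolation=cv2.INTER_CUBIC);cv2.imwrite('pics/t0c.png',c[:,:,::-1])
im,W=cloud('s0')
c=cv2.resize(im[160:260,180:340],None,fx=5,fy=5,interpolation=cv2.INTER_CUBIC);cv2.imwrite('pics/s0c.png',c[:,:,::-1])
E
```

```text
sieve [0.457 0.005 0.073]
stand [ 0.614 -0.07   0.009]
spool [ 0.566 -0.201  0.036]
stamp [ 0.506 -0.206  0.049]
b1 [0.747 0.16  0.045]
b2 [0.69  0.153 0.067]
magbase [0.312 0.121 0.011]
magarm [0.454 0.202 0.351]
magelb [0.299 0.146 0.37 ]
tableTL [0.663 0.548 0.001]
cart [ 0.117 -0.005 -0.698]
other [ 0.801 -0.128  0.085]
arm2 [ 0.616 -0.274  0.279]
[0.395 0.045 1.111] 480.27552630833037
[ 0.311 -0.564  0.544]
```

View pics/t0c.png

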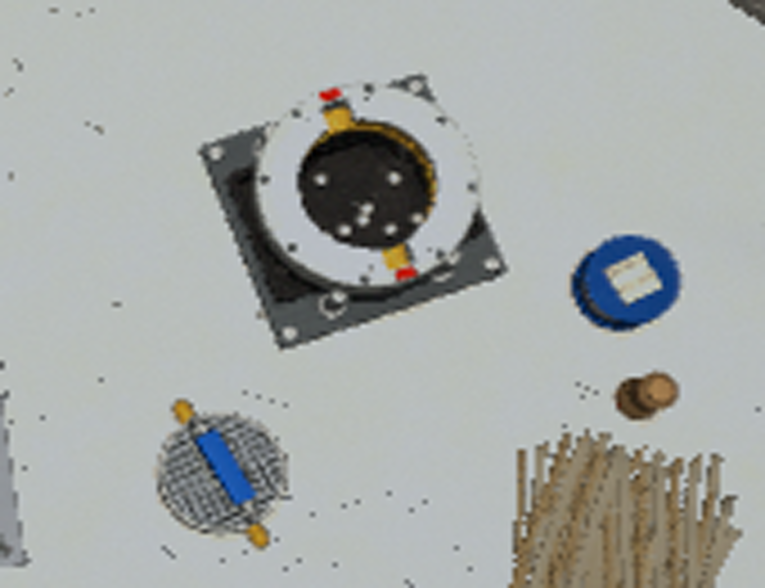

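View pics/s0c.png

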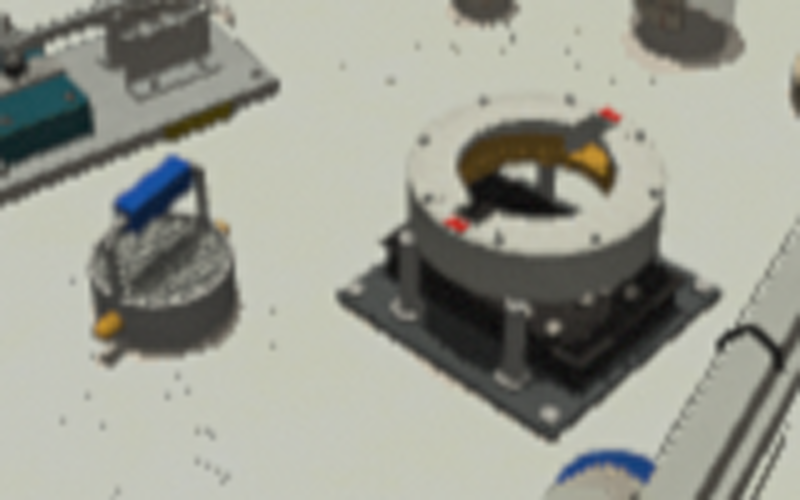

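```bash
cat > meas.py <<'E'
from h import *
import sys
def hsv(im): return cv2.cvtColor(im,cv2.COLOR_RGB2HSV)
def meas(tag,sc=None,st=None):
    im,W=cloud(tag); H=hsv(im); x,y,z=W[...,0],W[...,1],W[...,2]
    out={}
    near=lambda c,r: np.hypot(x-c[0],y-c[1])<r
    if sc is not None:
        m=near(sc,.05)&(H[...,0]>100)&(H[...,0]<130)&(H[...,1]>130)
        P=W[m]; zt=np.nanmedian(P[:,2]); Pt=P[P[:,2]>np.nanpercentile(P[:,2],60)-.006]
        r=cv2.minAreaRect((Pt[:,:2]*1000).astype(np.float32)); b=cv2.boxPoints(r)
        e=b[1]-b[0],b[2]-b[1]; e=max(e,key=np.linalg.norm)
        print(tag,'handle n',len(P),'mean',Pt.mean(0).round(4),'rect',np.round(r[0],1),np.round(r[1],1),'ang',np.degrees(np.arctan2(e[1],e[0])).round(1)%180, 'zmax',np.percentile(P[:,2],[50,95]).round(4))
        mg=near(sc,.06)&(H[...,0]>12)&(H[...,0]<30)&(H[...,1]>120)&(z>0.008)
        G=W[mg]; print(' gold n',len(G),G.mean(0).round(4)); 
        if len(G)>6:
            _,lab,cen=cv2.kmeans(G[:,:2].astype(np.float32),2,None,(3,50,1e-6),5,cv2.KMEANS_PP_CENTERS)
            print(' pins',cen.round(4),'mid',cen.mean(0).round(4),'ang',np.degrees(np.arctan2(*(cen[1]-cen[0])[::-1])).round(1)%180)
    if st is not None:
        m=near(st,.065)&(abs(z-.077)<.004)
        P=W[m]; 
        # outer and inner circle by robust fit: maximise
        from scipy.optimize import minimize
        def cost(c):
            r=np.hypot(P[:,0]-c[0],P[:,1]-c[1]); return np.sum(np.maximum(0,r-.0545))+np.sum(np.maximum(0,.034-r))
        best=minimize(cost,P[:,:2].mean(0),method='Nelder-Mead',options=dict(xatol=1e-5,fatol=1e-7))
        print(tag,'collar n',len(P),'mean',P.mean(0).round(4),'fit',best.x.round(4),best.fun)
        mr=near(st,.065)&((H[...,0]<8)|(H[...,0]>172))&(H[...,1]>150)&(z>.06)
        R=W[mr]
        if len(R)>3:
            _,lab,cen=cv2.kmeans(R[:,:2].astype(np.float32),2,None,(3,50,1e-6),5,cv2.KMEANS_PP_CENTERS)
            print(' red n',len(R),cen.round(4),'mid',cen.mean(0).round(4),'ang',np.degrees(np.arctan2(*(cen[1]-cen[0])[::-1])).round(1)%180)
if __name__=='__main__':
    for t in('t0','s0'): meas(t,(.455,.005),(.612,-.07))
E
python3 meas.py
```

```text
t0 handle n 102 mean [0.4596 0.001  0.0731] rect [459.7   1.1] [38.4 11.8] ang 32.0 zmax [0.0731 0.076 ]
 gold n 29 [4.585e-01 4.000e-04 2.020e-02]
 pins [[ 0.4272 -0.0184]
 [ 0.492   0.0205]] mid [0.4596 0.0011] ang 30.9
t0 collar n 1054 mean [ 0.6083 -0.0651  0.0771] fit [ 0.6084 -0.0653] 0.002543284630856908
 red n 15 [[ 0.6557 -0.0465]
 [ 0.5621 -0.0832]] mid [ 0.6089 -0.0648] ang 21.399994
s0 handle n 100 mean [ 0.4597 -0.0028  0.0706] rect [459.3  -1.5] [37.2 11.3] ang 31.1 zmax [0.071  0.0727]
 gold n 20 [ 0.4286 -0.0186  0.0177]
 pins [[ 0.4262 -0.0208]
 [ 0.4314 -0.0159]] mid [ 0.4288 -0.0183] ang 42.8
s0 collar n 822 mean [ 0.6064 -0.0704  0.0759] fit [ 0.6079 -0.0658] 0.007434573775366632
 red n 8 [[ 0.5622 -0.0835]
 [ 0.6558 -0.0472]] mid [ 0.609  -0.0654] ang 21.2
```

Emit:
{"api": "jog_arm", "payload": {"steps": [0.0854,0,0,-0.03,-0.05,0.0854,0,0,-0.07,-0.15,0.0854,0,0,-0.11,-0.25,0.0854,0,0,-0.15,-0.37,0.0854,0,0,-0.19,-0.49,0.0854,0,0,-0.23,-0.61,0.0854,0,0,-0.25,-0.72,0.0854,0,0,-0.255,-0.82,0.0854,0,0,-0.255,-0.9,0.0854,0,0,-0.255,-0.911], "grip_force": 25}}

```text
clock: 1.1
position: [0.2213, 0.5846, 0.503]
ee_rot: [-0.272, 0.962, -0.0, -0.0]
ft_force: [0.3, -0.3, 0.1]
grip_width: 0.996
```

```bash
cat >> h.py <<'E'
from scipy.spatial.transform import Rotation as R
def st(goal=None,yaw=None):
    o=manip.get_obs(); r=R.from_quat(o['ee_rot']); M=r.as_matrix()
    ya=np.degrees(np.arctan2(M[1,1],M[0,1]))
    print('t',round(o['clock'],2),'pos',o['position'].round(4),'yawY',ya.round(2),'tilt',np.degrees(np.arccos(-M[2,2])).round(2),'F',o['ft_force'].round(2),'T',o['torque'].round(3),'g',round(o['grip_width'],3),'q',o['joint_pos'].round(2))
    if goal is not None:
        print(' shift',(M.T@(np.array(goal)-o['position'])).round(4))
    if yaw is not None: print(' twist',round(-np.radians((yaw-ya+180)%360-180),4))
E
python3 -c "
from h import *
st((.42,.36,.5),121.5);st((.4597,.001,.5))"
```

```text
t 1.1 pos [0.2213 0.5846 0.503 ] yawY 121.56 tilt 0.03 F [ 0.3  -0.26  0.1 ] T [ 0.017 -0.023 -0.043] g 0.996 q [-1.18  0.36 -0.16  0.89  0.06  1.89  0.81]
 shift [-0.0518 -0.2954  0.003 ]
 twist 0.0011
t 1.1 pos [0.2213 0.5846 0.503 ] yawY 121.56 tilt 0.03 F [ 0.3  -0.26  0.1 ] T [ 0.017 -0.023 -0.043] g 0.996 q [-1.18  0.36 -0.16  0.89  0.06  1.89  0.81]
 shift [ 0.1023 -0.6221  0.0032]
```

Emit:
{"api": "jog_arm", "payload": {"steps": [0.0854,-0.003,-0.015,0,0,0.0854,-0.008,-0.045,0,0,0.0854,-0.014,-0.08,0,0,0.0854,-0.021,-0.12,0,0,0.0854,-0.028,-0.16,0,0,0.0854,-0.035,-0.2,0,0,0.0854,-0.04,-0.24,0,0,0.0854,-0.04,-0.28,0,0,0.0854,-0.03,-0.32,0,0,0.0854,-0.018,-0.36,0,0]}}

```text
clock: 2.1
position: [0.4253, 0.2839, 0.5028]
ee_rot: [-0.269, 0.963, -0.0, -0.0]
ft_force: [0.2, -0.5, 0.7]
grip_width: 0.998
```

```bash
python3 -c "
from h import *
st((.4597,.001,.5),121.5)
snap('top','t1')"
```

```text
t 2.1 pos [0.4253 0.2839 0.5028] yawY 121.25 tilt 0.03 F [ 0.21 -0.53  0.74] T [ 0.038 -0.049 -0.007] g 0.998 q [-0.72  0.08  0.04  1.24 -0.    1.83  1.44]
 shift [ 0.1174 -0.2597  0.0029]
 twist -0.0044
```

View pics/t1.png

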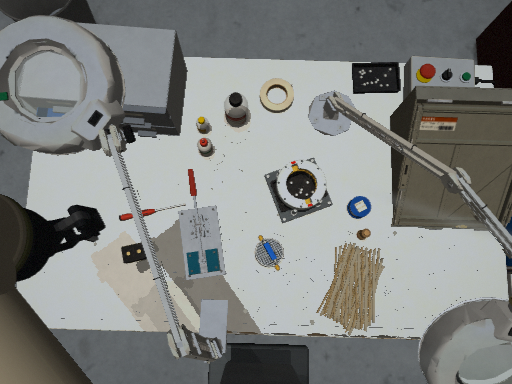

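The gripper is at about (85,222), still left of the lamp arm and well above it. Nothing has been touched, so I'm continuing over the lamp arm.

Emit:
{"api": "jog_arm", "payload": {"steps": [0.0854,0.012,-0.028,0,0,0.0854,0.025,-0.057,0,0,0.0854,0.038,-0.086,0,0,0.0854,0.052,-0.115,0,0,0.0854,0.065,-0.145,0,0,0.0854,0.078,-0.174,0,0,0.0854,0.091,-0.203,0,0,0.0854,0.104,-0.231,0,0,0.0854,0.114,-0.252,0,0,0.0854,0.117,-0.26,0,0]}}

```text
clock: 3.15
position: [0.46, 0.0007, 0.5034]
ee_rot: [-0.268, 0.963, 0.0, 0.0]
ft_force: [-0.9, 0.4, -0.2]
grip_width: 1.001
```

```bash
python3 -c "
from h import *
st((.4597,.001,.063),121.5)"
```

```text
t 3.15 pos [0.46   0.0007 0.5034] yawY 121.1 tilt 0.04 F [-0.93  0.37 -0.19] T [-0.035 -0.041  0.043] g 1.001 q [-0.44 -0.06  0.32  1.37  0.02  1.83  2.  ]
 shift [4.000e-04 4.000e-04 4.404e-01]
 twist -0.0069
```

Emit:
{"api": "jog_arm", "payload": {"steps": [0.0854,0,0,0.03,-0.007,0.0854,0,0,0.075,-0.007,0.0854,0,0,0.12,-0.007,0.08,0,0,0.165,-0.007,0.075,0,0,0.21,-0.007,0.07,0,0,0.255,-0.007,0.06,0,0,0.3,-0.007,0.05,0,0,0.34,-0.007,0.05,0,0,0.37,-0.007,0.05,0,0,0.385,-0.007]}}

```text
clock: 4.15
position: [0.4585, 0.0044, 0.1154]
ee_rot: [-0.274, 0.962, 0.0, -0.002]
ft_force: [0.6, -0.0, 0.2]
grip_width: 0.588
```

```bash
python3 -c "
from h import *
st((.4597,.001,.063),121.5)
im,d,c=snap('side','s2')
c=cv2.resize(im[130:280,140:340],None,fx=4,fy=4,interpolation=cv2.INTER_CUBIC);cv2.imwrite('pics/s2c.png',c[:,:,::-1])"
```

```text
t 4.15 pos [0.4585 0.0044 0.1154] yawY 121.82 tilt 0.22 F [ 0.62 -0.    0.24] T [-0.007 -0.027 -0.039] g 0.588 q [-0.42  0.09  0.32  2.05 -0.03  1.01  2.05]
 shift [ 0.0006 -0.0036  0.0524]
 twist 0.0055
```

View pics/s2c.png

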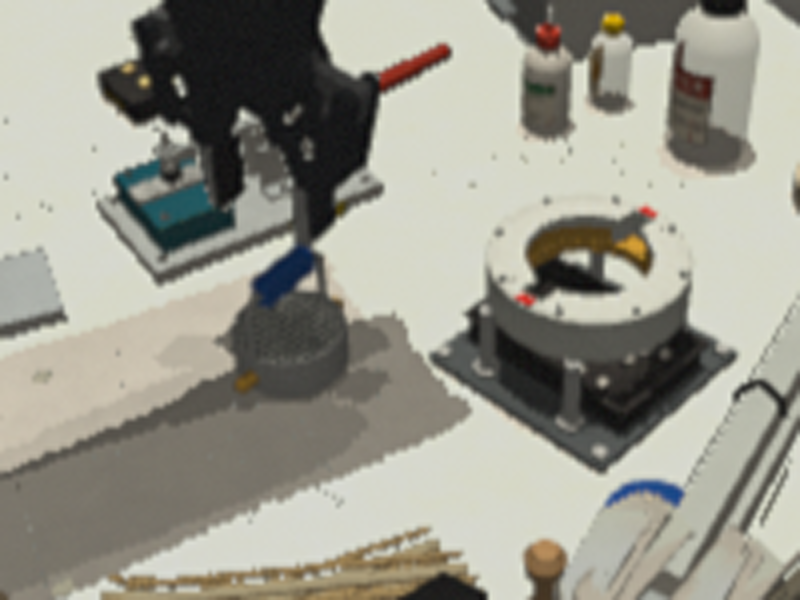

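The open fingers straddle the blue handle at about (285,275) in the crop, from above. Descending the rest of the way before closing.

Emit:
{"api": "jog_arm", "payload": {"steps": [0.05,0,0,0.01,0,0.05,0,0,0.02,0,0.05,0,0,0.03,0,0.05,0,0,0.038,0,0.05,0,0,0.045,0,0.05,0,0,0.05,0,0.05,0,0,0.054,0,0.05,0,0,0.055,0,0.05,0,0,0.055,0,0.05,0,0,0.055,0]}}

```text
clock: 5.2
position: [0.4606, 0.0041, 0.0635]
ee_rot: [-0.275, 0.962, 0.0, 0.0]
ft_force: [1.0, -0.3, -0.4]
grip_width: 0.583
```

```bash
python3 -c "
from h import *
st((.4597,.001,.063),121.5)"
```

```text
t 5.2 pos [0.4606 0.0041 0.0635] yawY 121.87 tilt 0.03 F [ 1.03 -0.28 -0.38] T [ 0.028  0.04  -0.004] g 0.583 q [-0.41  0.18  0.32  2.09 -0.07  0.88  2.08]
 shift [ 0.0024 -0.0021  0.0005]
 twist 0.0064
```

Emit:
{"api": "jog_arm", "payload": {"steps": [0.05,0.001,-0.001,0,0.003,0.05,0.002,-0.002,0,0.006,0.05,0.0024,-0.002,0,0.006,0.04,0.0024,-0.002,0,0.006,0.03,0.0024,-0.002,0,0.006,0.022,0.0024,-0.002,0,0.006,0.015,0.0024,-0.002,0,0.006,0.005,0.0024,-0.002,0,0.006,0.0,0.0024,-0.002,0,0.006,0.0,0.0024,-0.002,0,0.006], "grip_force": 30}}

```text
clock: 6.2
position: [0.4594, 0.0011, 0.0632]
ee_rot: [-0.272, 0.962, 0.0, -0.0]
ft_force: [0.5, -0.1, -1.5]
grip_width: 0.138
```

```bash
python3 -c "
from h import *
st((.4597,.001,.063),121.5)"
```

```text
t 6.2 pos [0.4594 0.0011 0.0632] yawY 121.53 tilt 0.01 F [ 0.48 -0.09 -1.54] T [-0.022 -0.003 -0.002] g 0.138 q [-0.4   0.17  0.32  2.1  -0.07  0.88  2.08]
 shift [-0.0002 -0.0003  0.0002]
 twist 0.0005
```

Emit:
{"api": "jog_arm", "payload": {"steps": [0.0,0,0,-0.003,0,0.0,0,0,-0.01,0,0.0,0,0,-0.02,0,0.0,0,0,-0.035,0,0.0,0,0,-0.05,0,0.0,0,0,-0.065,0,0.0,0,0,-0.08,0,0.0,0,0,-0.095,0,0.0,0,0,-0.1,0,0.0,0,0,-0.1,0], "grip_force": 40}}

```text
clock: 7.2
position: [0.4599, 0.0011, 0.1642]
ee_rot: [-0.272, 0.962, 0.0, 0.001]
ft_force: [0.2, 0.7, -1.8]
grip_width: 0.132
```

```bash
python3 -c "
from h import *
st((.6085,-.0653,.163),111.3)"
```

```text
t 7.2 pos [0.4599 0.0011 0.1642] yawY 121.52 tilt 0.11 F [ 0.23  0.73 -1.84] T [-0.015  0.007  0.034] g 0.132 q [-0.42  0.03  0.33  2.   -0.01  1.11  2.03]
 shift [-0.092  -0.1343  0.0014]
 twist 0.1784
```

Emit:
{"api": "jog_arm", "payload": {"steps": [0.0,-0.005,-0.007,0,0.02,0.0,-0.015,-0.021,0,0.04,0.0,-0.027,-0.039,0,0.06,0.0,-0.04,-0.058,0,0.09,0.0,-0.054,-0.078,0,0.11,0.0,-0.067,-0.098,0,0.14,0.0,-0.079,-0.116,0,0.16,0.0,-0.088,-0.129,0,0.175,0.0,-0.092,-0.134,0,0.178,0.0,-0.092,-0.134,0,0.178]}}

```text
clock: 8.2
position: [0.608, -0.0655, 0.1622]
ee_rot: [-0.185, 0.983, -0.0, -0.001]
ft_force: [0.2, 0.2, -2.1]
grip_width: 0.131
```

```bash
python3 -c "
from h import *
st((.6085,-.0653,.163),111.3)
a,_,_=snap('top','t3');b,_,_=snap('side','s3')
from meas import *
c=np.hstack([cv2.resize(a[130:250,230:350],(400,400)),cv2.resize(b[130:270,210:350],(400,400))]);cv2.imwrite('pics/c3.png',c[:,:,::-1])
for t in('t3','s3'):
  try: meas(t,(.6085,-.0653),(.6085,-.0653))
  except Exception as e: print(e)
"
```

```text
t 8.2 pos [ 0.608  -0.0655  0.1622] yawY 111.29 tilt 0.09 F [ 0.17  0.17 -2.06] T [ 0.058 -0.057 -0.015] g 0.131 q [-0.29  0.38  0.41  1.63 -0.16  1.17  2.09]
 shift [-0.0005 -0.     -0.0008]
 twist -0.0002
index -1 is out of bounds for axis 0 with size 0
s3 handle n 47 mean [ 0.5942 -0.0709  0.1702] rect [597.1 -69.4] [20.4 11.7] ang 22.9 zmax [0.1701 0.1721]
 gold n 92 [ 0.6087 -0.0532  0.0721]
 pins [[ 0.588  -0.05  ]
 [ 0.644  -0.0585]] mid [ 0.616  -0.0543] ang 171.4
s3 collar n 639 mean [ 0.6011 -0.0822  0.0759] fit [ 0.608  -0.0658] 0.0043251471409098685
 red n 5 [[ 0.6578 -0.0491]
 [ 0.562  -0.0838]] mid [ 0.6099 -0.0664] ang 19.899994
  return np.nanmean(a, axis, out=out, keepdims=keepdims)
  return np.nanmean(a, axis, out=out, keepdims=keepdims)
meas.py:13: RuntimeWarning: Mean of empty slice.
  print(tag,'handle n',len(P),'mean',Pt.mean(0).round(4),'rect',np.round(r[0],1),np.round(r[1],1),'ang',np.degrees(np.arctan2(e[1],e[0])).round(1)%180, 'zmax',np.percentile(P[:,2],[50,95]).round(4))
  ret = um.true_divide(
```

View pics/c3.png

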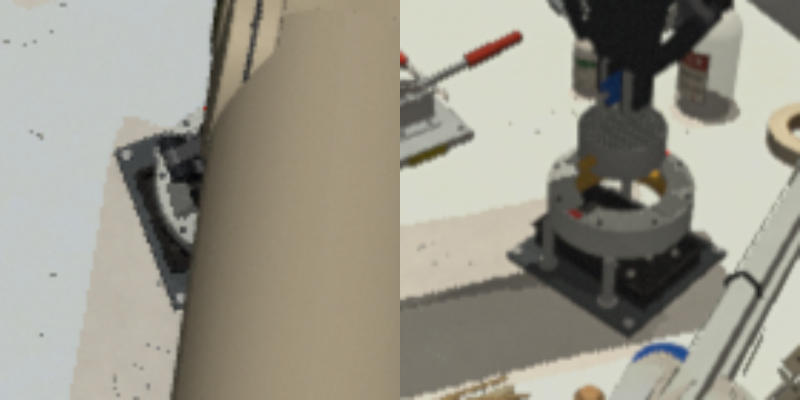

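```bash
cat > cyl.py <<'E'
from h import *
from scipy.optimize import least_squares
def cyl(tag,c0,zlo,zhi,rad=.032,win=.045):
    im,W=cloud(tag); H=cv2.cvtColor(im,cv2.COLOR_RGB2HSV); x,y,z=W[...,0],W[...,1],W[...,2]
    gold=(H[...,0]>10)&(H[...,0]<30)&(H[...,1]>110)
    near=np.hypot(x-c0[0],y-c0[1])<win
    m=near&(z>zlo)&(z<zhi)&~gold; P=W[m]
    f=lambda p: np.hypot(P[:,0]-p[0],P[:,1]-p[1])-rad
    s=least_squares(f,c0,loss='soft_l1',f_scale=.001)
    print(tag,'cyl n',len(P),s.x.round(4),'med res',np.median(abs(f(s.x))).round(5))
    g=near&gold&(z>zlo-.01)&(z<zhi); G=W[np.hypot(x-c0[0],y-c0[1])<.055][:0]
    g=(np.hypot(x-c0[0],y-c0[1])<.055)&gold&(z>zlo-.008)&(z<zhi)
    v,u=np.nonzero(g)
    for a in sorted(zip(u,v))[:40]: print(a,W[a[1],a[0]].round(4))
    return s.x
E
python3 - <<'E'
from cyl import *
cyl('s3',(.608,-.0655),.108,.127)
cyl('s0',(.4597,.001),.009,.027)
cyl('s0',(.608,-.0655),.053,.072,.0545,.07)
E
```

```text
s3 cyl n 510 [ 0.6067 -0.0644] med res 0.00545
(np.int64(273), np.int64(186)) [ 0.5683 -0.0782  0.1181]
(np.int64(273), np.int64(187)) [ 0.5674 -0.0801  0.1172]
(np.int64(273), np.int64(188)) [ 0.5664 -0.0821  0.1165]
(np.int64(273), np.int64(189)) [ 0.5667 -0.0816  0.1135]
(np.int64(274), np.int64(186)) [ 0.5697 -0.0797  0.1187]
(np.int64(274), np.int64(187)) [ 0.5689 -0.0814  0.1177]
(np.int64(274), np.int64(188)) [ 0.5683 -0.0827  0.1163]
(np.int64(274), np.int64(189)) [ 0.5683 -0.0827  0.1138]
(np.int64(275), np.int64(185)) [ 0.5718 -0.0798  0.1206]
(np.int64(275), np.int64(186)) [ 0.5723 -0.0791  0.1174]
(np.int64(275), np.int64(187)) [ 0.5705 -0.0826  0.1181]
(np.int64(275), np.int64(188)) [ 0.5707 -0.0823  0.1152]
(np.int64(275), np.int64(189)) [ 0.5702 -0.0834  0.1137]
(np.int64(276), np.int64(184)) [ 0.5767 -0.0749  0.1181]
(np.int64(276), np.int64(185)) [ 0.5748 -0.0785  0.1187]
(np.int64(276), np.int64(186)) [ 0.5731 -0.0817  0.119 ]
(np.int64(276), np.int64(187)) [ 0.5724 -0.0832  0.1178]
(np.int64(276), np.int64(188)) [ 0.5727 -0.0828  0.1149]
(np.int64(276), np.int64(18
[... 3520 characters left out ...]
-0.0313  0.0576]
(np.int64(276), np.int64(193)) [ 0.6012 -0.0313  0.0547]
(np.int64(276), np.int64(194)) [ 0.601  -0.0319  0.0524]
(np.int64(277), np.int64(188)) [ 0.6092 -0.0204  0.0584]
(np.int64(277), np.int64(189)) [ 0.6078 -0.0231  0.058 ]
(np.int64(277), np.int64(190)) [ 0.6046 -0.0292  0.0606]
(np.int64(277), np.int64(191)) [ 0.6042 -0.0302  0.0586]
(np.int64(277), np.int64(192)) [ 0.6035 -0.0315  0.057 ]
(np.int64(277), np.int64(193)) [ 0.6036 -0.0316  0.0542]
(np.int64(277), np.int64(194)) [ 0.6037 -0.0316  0.0512]
(np.int64(278), np.int64(188)) [ 0.6108 -0.0221  0.0591]
(np.int64(278), np.int64(189)) [ 0.6093 -0.0251  0.0589]
(np.int64(278), np.int64(190)) [ 0.6071 -0.0292  0.0597]
```

```bash
cat > cyl.py <<'E'
from h import *
from scipy.optimize import least_squares
def cyl(tag,c0,zlo,zhi,rad=.032):
    im,W=cloud(tag); H=cv2.cvtColor(im,cv2.COLOR_RGB2HSV)
    gold=(H[...,0]>10)&(H[...,0]<30)&(H[...,1]>90)
    T=np.load(f'pics/{tag}.npz')['T'];cam=(-T[:3,:3].T@T[:3,3])[:2]
    c=np.array(c0,float)
    for i in range(6):
        d=W[...,:2]-c; r=np.hypot(d[...,0],d[...,1]); v=(cam-c)/np.linalg.norm(cam-c)
        m=(abs(r-rad)<(.008 if i<3 else .004))&(d@v>.3*rad)&(W[...,2]>zlo)&(W[...,2]<zhi)&~gold
        P=W[m]
        c=least_squares(lambda p: np.hypot(P[:,0]-p[0],P[:,1]-p[1])-rad,c,loss='soft_l1',f_scale=.001).x
    print(tag,'cyl n',len(P),c.round(4))
    return c
E
python3 - <<'E'
from cyl import *
for dz in (0,.006):
  cyl('s3',(.608,-.0655),.105+dz,.117+dz)
  cyl('s0',(.4597,.001),.007+dz,.018+dz)
cyl('s0',(.608,-.0655),.053,.072,.0545)
E
```

```text
s3 cyl n 117 [ 0.6074 -0.0648]
s0 cyl n 85 [0.4598 0.0009]
s3 cyl n 126 [ 0.6074 -0.0648]
s0 cyl n 86 [0.4598 0.0008]
s0 cyl n 329 [ 0.6087 -0.0649]
```

Emit:
{"api": "jog_arm", "payload": {"steps": [0.0,-0.0005,-0.0002,0.001,0,0.0,-0.001,-0.0004,0.004,0,0.0,-0.001,-0.0004,0.008,0,0.0,-0.001,-0.0004,0.012,0,0.0,-0.001,-0.0004,0.016,0,0.0,-0.001,-0.0004,0.02,0,0.0,-0.001,-0.0004,0.023,0,0.0,-0.001,-0.0004,0.026,0,0.0,-0.001,-0.0004,0.028,0,0.0,-0.001,-0.0004,0.028,0]}}

```text
clock: 9.3
position: [0.6089, -0.065, 0.135]
ee_rot: [-0.185, 0.983, 0.0, -0.0]
ft_force: [-0.3, -0.8, -2.1]
grip_width: 0.132
```

```bash
python3 -c "
from cyl import *
st((.6091,-.0655,.1117),111.3)
b,_,_=snap('side','s4')
c=cv2.resize(b[140:260,220:350],(780,600),interpolation=cv2.INTER_CUBIC);cv2.imwrite('pics/c4.png',c[:,:,::-1])
cyl('s4',(.608,-.065),.082,.1)
"
```

```text
t 9.3 pos [ 0.6089 -0.065   0.135 ] yawY 111.33 tilt 0.03 F [-0.34 -0.79 -2.07] T [-0.011  0.002 -0.023] g 0.132 q [-0.29  0.4   0.4   1.65 -0.17  1.12  2.1 ]
 shift [-0.     -0.0006  0.0233]
 twist 0.0004
s4 cyl n 192 [ 0.609  -0.0647]
```

View pics/c4.png

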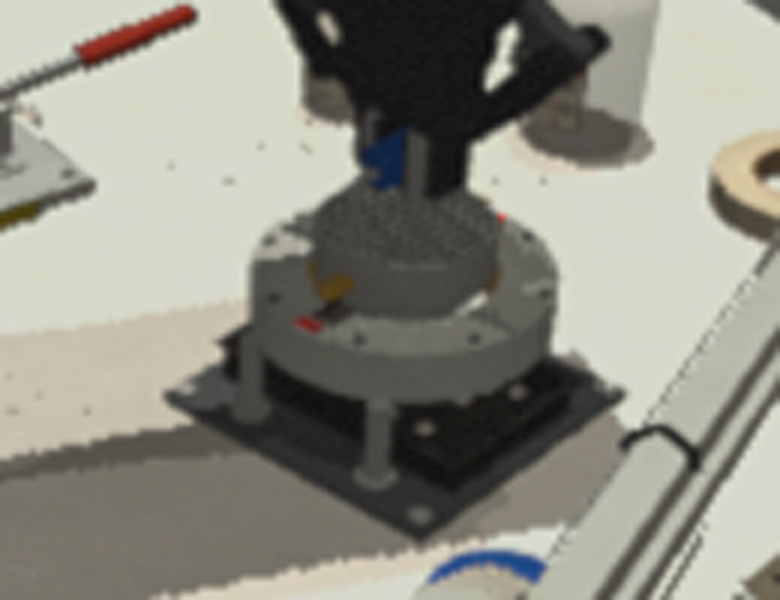

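The near pin at (335,285) sits right over its slot at (335,312), the taper is entering the bore, and the wrist force shows only the sieve's weight.

Emit:
{"api": "jog_arm", "payload": {"steps": [0.0,0,-0.0003,0.001,0,0.0,0,-0.0003,0.0025,0,0.0,0,-0.0003,0.004,0,0.0,0,-0.0003,0.0055,0,0.0,0,-0.0003,0.007,0,0.0,0,-0.0003,0.0085,0,0.0,0,-0.0003,0.01,0,0.0,0,-0.0003,0.0115,0,0.0,0,-0.0003,0.012,0,0.0,0,-0.0003,0.012,0]}}

```text
clock: 10.35
position: [0.6091, -0.0653, 0.1232]
ee_rot: [-0.185, 0.983, 0.0, -0.0]
ft_force: [0.9, -0.8, -1.5]
grip_width: 0.129
```

```bash
python3 -c "
from cyl import *
st((.6089,-.0653,.1117),111.3)
b,_,_=snap('side','s5')
c=cv2.resize(b[140:260,220:350],(780,600),interpolation=cv2.INTER_CUBIC);cv2.imwrite('pics/c5.png',c[:,:,::-1])
"
```

```text
t 10.35 pos [ 0.6091 -0.0653  0.1232] yawY 111.33 tilt 0.01 F [ 0.88 -0.77 -1.5 ] T [ 0.006 -0.013 -0.017] g 0.129 q [-0.28  0.42  0.4   1.66 -0.18  1.1   2.11]
 shift [0.0002 0.0001 0.0115]
 twist 0.0005
```

View pics/c5.png

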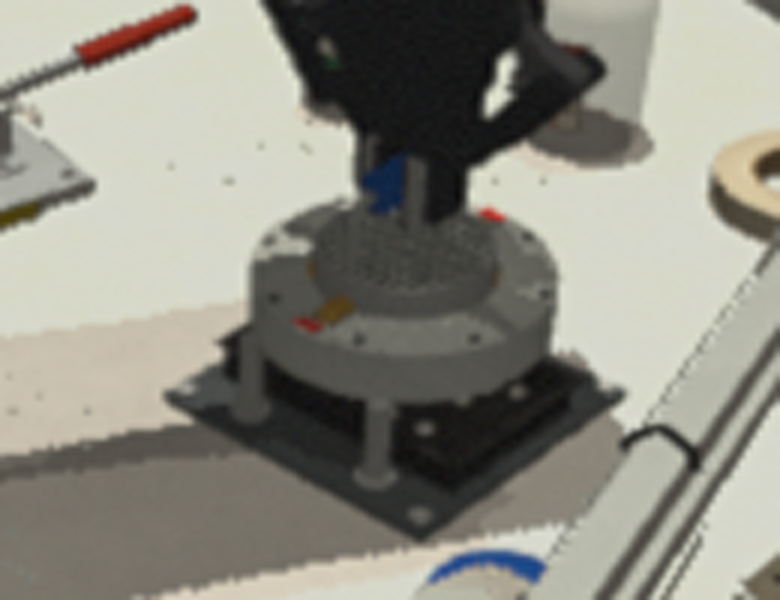

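The pin is now inside the slot at (335,310) with no lateral force. I'm lowering it to just above the track.

Emit:
{"api": "jog_arm", "payload": {"steps": [0.0,0,0,0.0015,0,0.0,0,0,0.003,0,0.0,0,0,0.0045,0,0.0,0,0,0.006,0,0.0,0,0,0.0075,0,0.0,0,0,0.009,0,0.0,0,0,0.0097,0,0.0,0,0,0.0102,0,0.0,0,0,0.0105,0,0.0,0,0,0.0105,0]}}

```text
clock: 11.4
position: [0.6091, -0.0653, 0.1128]
ee_rot: [-0.185, 0.983, 0.0, 0.0]
ft_force: [-0.5, 1.1, -1.8]
grip_width: 0.132
```

```bash
python3 -c "
from cyl import *
st((.6089,-.0653,.1117),111.3)
"
```

```text
t 11.4 pos [ 0.6091 -0.0653  0.1128] yawY 111.32 tilt 0.0 F [-0.51  1.12 -1.75] T [ 0.043 -0.031 -0.037] g 0.132 q [-0.28  0.43  0.39  1.67 -0.18  1.08  2.11]
 shift [0.0002 0.0001 0.0011]
 twist 0.0004
```

Lowering in 0.3 mm steps until it touches.

Emit:
{"api": "jog_arm", "payload": {"steps": [0.0,0,0,0.0003,0,0.0,0,0,0.0006,0,0.0,0,0,0.0009,0,0.0,0,0,0.0011,0,0.0,0,0,0.0013,0,0.0,0,0,0.0015,0,0.0,0,0,0.0015,0,0.0,0,0,0.0015,0,0.0,0,0,0.0015,0,0.0,0,0,0.0015,0]}}

```text
clock: 12.4
position: [0.6092, -0.0653, 0.1115]
ee_rot: [-0.185, 0.983, 0.0, 0.0]
ft_force: [-1.5, 0.4, 3.3]
grip_width: 0.128
```

```bash
python3 -c "
from cyl import *
st((.6089,-.0653,.1117),111.3)
"
```

```text
t 12.4 pos [ 0.6092 -0.0653  0.1115] yawY 111.32 tilt 0.02 F [-1.54  0.4   3.32] T [ 0.038  0.315 -0.041] g 0.128 q [-0.28  0.43  0.39  1.67 -0.18  1.08  2.11]
 shift [ 0.0003  0.0001 -0.0002]
 twist 0.0004
```

Contact is at TCP z 0.1115, which is the track height, with about 5 N pressing. Turning clockwise (positive tool twist) 20°, at the same light press.

Emit:
{"api": "jog_arm", "payload": {"steps": [0.0,0,0,0,0.02,0.0,0,0,0,0.055,0.0,0,0,0,0.095,0.0,0,0,0,0.135,0.0,0,0,0,0.175,0.0,0,0,0,0.215,0.0,0,0,0,0.255,0.0,0,0,0,0.295,0.0,0,0,0,0.33,0.0,0,0,0,0.35]}}

```text
clock: 13.4
position: [0.6095, -0.0654, 0.1115]
ee_rot: [-0.01, 1.0, -0.0, 0.0]
ft_force: [1.2, -1.1, 2.1]
grip_width: 0.132
```

```bash
python3 -c "
from cyl import *
st((.6090,-.0653,.1115),91.3)
"
```

```text
t 13.4 pos [ 0.6095 -0.0654  0.1115] yawY 91.16 tilt 0.05 F [ 1.2  -1.12  2.08] T [-0.073 -0.006  0.079] g 0.132 q [-0.33  0.44  0.46  1.67 -0.22  1.08  1.79]
 shift [ 0.0005  0.0001 -0.    ]
 twist -0.0024
```

Emit:
{"api": "jog_arm", "payload": {"steps": [0.0,0.0001,0,0,0.01,0.0,0.0002,0,0,0.02,0.0,0.0003,0,0,0.03,0.0,0.0004,0,0,0.04,0.0,0.0004,0,0,0.05,0.0,0.0004,0,0,0.06,0.0,0.0004,0,0,0.07,0.0,0.0004,0,0,0.075,0.0,0.0004,0,0,0.075,0.0,0.0004,0,0,0.075]}}

```text
clock: 14.4
position: [0.6088, -0.0652, 0.1114]
ee_rot: [0.026, 1.0, 0.0, 0.0]
ft_force: [-0.4, -0.4, 5.8]
grip_width: 0.129
```

```bash
python3 -c "
from cyl import *
st((.6090,-.0653,.1115),87)
"
```

```text
t 14.4 pos [ 0.6088 -0.0652  0.1114] yawY 86.96 tilt 0.02 F [-0.41 -0.39  5.79] T [-0.118 -0.089  0.063] g 0.129 q [-0.34  0.44  0.47  1.68 -0.22  1.08  1.72]
 shift [-0.0002 -0.0001 -0.0001]
 twist -0.0006
```

Emit:
{"api": "jog_arm", "payload": {"steps": [0.0,0,0,-0.0001,0.01,0.0,0,0,-0.0001,0.02,0.0,0,0,-0.0001,0.03,0.0,0,0,-0.0001,0.04,0.0,0,0,-0.0001,0.05,0.0,0,0,-0.0001,0.06,0.0,0,0,-0.0001,0.07,0.0,0,0,-0.0001,0.075,0.0,0,0,-0.0001,0.075,0.0,0,0,-0.0001,0.075]}}

```text
clock: 15.4
position: [0.6087, -0.0652, 0.1114]
ee_rot: [0.064, 0.998, 0.0, 0.0]
ft_force: [0.7, -0.0, 5.6]
grip_width: 0.137
```

```bash
python3 -c "
from cyl import *
st((.6090,-.0653,.1115),82.7)
"
```

```text
t 15.4 pos [ 0.6087 -0.0652  0.1114] yawY 82.65 tilt 0.01 F [ 0.65 -0.01  5.57] T [-0.029 -0.056  0.088] g 0.137 q [-0.35  0.44  0.49  1.68 -0.23  1.08  1.65]
 shift [-0.0003 -0.     -0.0001]
 twist -0.0009
```

Emit:
{"api": "jog_arm", "payload": {"steps": [0.0,-0.0001,0,-0.0001,0.01,0.0,-0.0002,0,-0.0001,0.02,0.0,-0.0002,0,-0.0001,0.03,0.0,-0.0002,0,-0.0001,0.04,0.0,-0.0002,0,-0.0001,0.05,0.0,-0.0002,0,-0.0001,0.06,0.0,-0.0002,0,-0.0001,0.07,0.0,-0.0002,0,-0.0001,0.075,0.0,-0.0002,0,-0.0001,0.075,0.0,-0.0002,0,-0.0001,0.075]}}

```text
clock: 16.4
position: [0.6089, -0.0653, 0.1115]
ee_rot: [0.101, 0.995, 0.0, -0.0]
ft_force: [0.1, -0.2, 4.3]
grip_width: 0.128
```

```bash
python3 -c "
from cyl import *
st((.6090,-.0653,.1115),78.4)
"
```

```text
t 16.4 pos [ 0.6089 -0.0653  0.1115] yawY 78.38 tilt 0.01 F [ 0.09 -0.16  4.29] T [0.011 0.03  0.067] g 0.128 q [-0.36  0.45  0.5   1.68 -0.24  1.08  1.58]
 shift [-0.0001  0.     -0.    ]
 twist -0.0003
```

Emit:
{"api": "jog_arm", "payload": {"steps": [0.0,0,0,0,0.01,0.0,0,0,0,0.02,0.0,0,0,0,0.03,0.0,0,0,0,0.04,0.0,0,0,0,0.05,0.0,0,0,0,0.06,0.0,0,0,0,0.07,0.0,0,0,0,0.075,0.0,0,0,0,0.075,0.0,0,0,0,0.075]}}

```text
clock: 17.4
position: [0.6089, -0.0653, 0.1115]
ee_rot: [0.138, 0.99, 0.0, 0.0]
ft_force: [-0.3, 0.4, 4.3]
grip_width: 0.132
```

```bash
python3 -c "
from cyl import *
st((.6090,-.0653,.1115),74.1)
"
```

```text
t 17.4 pos [ 0.6089 -0.0653  0.1115] yawY 74.09 tilt 0.01 F [-0.27  0.41  4.32] T [ 0.009 -0.017  0.075] g 0.132 q [-0.38  0.45  0.52  1.68 -0.25  1.08  1.51]
 shift [-0.0001  0.0001 -0.    ]
 twist -0.0002
```

Emit:
{"api": "jog_arm", "payload": {"steps": [0.0,0,0,0,0.01,0.0,0,0,0,0.02,0.0,0,0,0,0.03,0.0,0,0,0,0.04,0.0,0,0,0,0.05,0.0,0,0,0,0.06,0.0,0,0,0,0.07,0.0,0,0,0,0.075,0.0,0,0,0,0.075,0.0,0,0,0,0.075]}}

```text
clock: 18.4
position: [0.6089, -0.0653, 0.1115]
ee_rot: [0.175, 0.984, 0.0, -0.0]
ft_force: [0.4, 1.2, 2.7]
grip_width: 0.131
```

```bash
python3 -c "
from cyl import *
st((.6090,-.0653,.1115),69.8)
"
```

```text
t 18.4 pos [ 0.6089 -0.0653  0.1115] yawY 69.79 tilt 0.01 F [0.41 1.15 2.69] T [0.002 0.028 0.059] g 0.131 q [-0.39  0.45  0.53  1.68 -0.25  1.08  1.44]
 shift [-0.0001  0.     -0.    ]
 twist -0.0001
```

Emit:
{"api": "jog_arm", "payload": {"steps": [0.0,0,0,0.0001,0.01,0.0,0,0,0.0001,0.02,0.0,0,0,0.0001,0.03,0.0,0,0,0.0001,0.04,0.0,0,0,0.0001,0.05,0.0,0,0,0.0001,0.06,0.0,0,0,0.0001,0.07,0.0,0,0,0.0001,0.075,0.0,0,0,0.0001,0.075,0.0,0,0,0.0001,0.075]}}

```text
clock: 19.4
position: [0.6089, -0.0653, 0.1114]
ee_rot: [0.212, 0.977, 0.0, 0.0]
ft_force: [0.1, -0.4, 5.4]
grip_width: 0.131
```

```bash
python3 -c "
from cyl import *
st((.6090,-.0653,.1115),65.5)
"
```

```text
t 19.4 pos [ 0.6089 -0.0653  0.1114] yawY 65.5 tilt 0.01 F [ 0.14 -0.42  5.36] T [ 0.033 -0.004  0.047] g 0.131 q [-0.4   0.45  0.55  1.68 -0.26  1.08  1.37]
 shift [-0.      0.0001 -0.0001]
 twist -0.0001
```

Emit:
{"api": "jog_arm", "payload": {"steps": [0.0,0,0,0,0.01,0.0,0,0,0,0.02,0.0,0,0,0,0.03,0.0,0,0,0,0.04,0.0,0,0,0,0.05,0.0,0,0,0,0.06,0.0,0,0,0,0.07,0.0,0,0,0,0.075,0.0,0,0,0,0.075,0.0,0,0,0,0.075]}}

```text
clock: 20.4
position: [0.6088, -0.0656, 0.1113]
ee_rot: [0.249, 0.969, -0.0, -0.0]
ft_force: [-0.6, -1.3, 4.8]
grip_width: 0.132
```

```bash
python3 -c "
from cyl import *
st((.6090,-.0653,.1115),61.2)
"
```

```text
t 20.4 pos [ 0.6088 -0.0656  0.1113] yawY 61.18 tilt 0.01 F [-0.57 -1.33  4.75] T [-0.436  0.12   0.097] g 0.132 q [-0.41  0.46  0.56  1.68 -0.27  1.08  1.3 ]
 shift [-0.      0.0003 -0.0002]
 twist -0.0003
```

There is a new sideways moment, and the position has shifted and dropped slightly, so the notch edge may be near. Continuing in smaller steps.

Emit:
{"api": "jog_arm", "payload": {"steps": [0.0,0,0,0,0.005,0.0,0,0,0,0.01,0.0,0,0,0,0.015,0.0,0,0,0,0.02,0.0,0,0,0,0.025,0.0,0,0,0,0.03,0.0,0,0,0,0.035,0.0,0,0,0,0.04,0.0,0,0,0,0.04,0.0,0,0,0,0.04]}}

```text
clock: 21.4
position: [0.6088, -0.0652, 0.1112]
ee_rot: [0.268, 0.963, 0.0, -0.0]
ft_force: [-0.2, -1.3, 1.5]
grip_width: 0.132
```

```bash
python3 -c "
from cyl import *
st((.6090,-.0653,.1115),58.9)
"
```

```text
t 21.4 pos [ 0.6088 -0.0652  0.1112] yawY 58.9 tilt 0.02 F [-0.21 -1.34  1.54] T [-0.316  0.184 -0.005] g 0.132 q [-0.41  0.46  0.57  1.68 -0.27  1.09  1.27]
 shift [-0.0002  0.0001 -0.0003]
 twist 0.0001
```

Emit:
{"api": "jog_arm", "payload": {"steps": [0.0,0,0,0,0.005,0.0,0,0,0,0.01,0.0,0,0,0,0.015,0.0,0,0,0,0.02,0.0,0,0,0,0.025,0.0,0,0,0,0.03,0.0,0,0,0,0.035,0.0,0,0,0,0.04,0.0,0,0,0,0.04,0.0,0,0,0,0.04]}}

```text
clock: 22.4
position: [0.6088, -0.0653, 0.1113]
ee_rot: [0.287, 0.958, 0.0, -0.0]
ft_force: [-0.6, -0.2, -1.5]
grip_width: 0.13
```

```bash
python3 -c "
from cyl import *
st((.6090,-.0653,.1115),56.6)
"
```

```text
t 22.4 pos [ 0.6088 -0.0653  0.1113] yawY 56.61 tilt 0.01 F [-0.56 -0.23 -1.5 ] T [0.038 0.033 0.002] g 0.13 q [-0.42  0.46  0.58  1.68 -0.28  1.09  1.23]
 shift [-0.0002  0.     -0.0002]
 twist 0.0002
```

The upward force is gone, so both pins are over the notches. Turning 4.6° further to centre them, then lowering gently.

Emit:
{"api": "jog_arm", "payload": {"steps": [0.0,0,0,0,0.015,0.0,0,0,0,0.03,0.0,0,0,0,0.045,0.0,0,0,0,0.06,0.0,0,0,0,0.075,0.0,0,0,0,0.08,0.0,0,0,0.0004,0.08,0.0,0,0,0.0008,0.08,0.0,0,0,0.001,0.08,0.0,0,0,0.001,0.08]}}

```text
clock: 23.4
position: [0.6089, -0.0653, 0.1103]
ee_rot: [0.325, 0.946, 0.0, -0.0]
ft_force: [1.1, -0.2, -1.9]
grip_width: 0.131
```

```bash
python3 -c "
from cyl import *
st((.6090,-.0653,.1069),52)
"
```

```text
t 23.4 pos [ 0.6089 -0.0653  0.1103] yawY 52.03 tilt 0.01 F [ 1.13 -0.24 -1.86] T [-0.011 -0.028 -0.001] g 0.131 q [-0.43  0.46  0.59  1.68 -0.29  1.09  1.16]
 shift [-0.0001  0.0001  0.0034]
 twist 0.0005
```

Still no contact 1 mm below the track. Lowering another 1.5 mm.

Emit:
{"api": "jog_arm", "payload": {"steps": [0.0,0,0,0.0002,0,0.0,0,0,0.0004,0,0.0,0,0,0.0006,0,0.0,0,0,0.0008,0,0.0,0,0,0.001,0,0.0,0,0,0.0012,0,0.0,0,0,0.0014,0,0.0,0,0,0.0015,0,0.0,0,0,0.0015,0,0.0,0,0,0.0015,0]}}

```text
clock: 24.4
position: [0.6089, -0.0653, 0.1089]
ee_rot: [0.325, 0.946, 0.0, 0.0]
ft_force: [0.0, 0.4, -1.9]
grip_width: 0.13
```

```bash
python3 -c "
from cyl import *
st((.6090,-.0653,.1069),52)
"
```

```text
t 24.4 pos [ 0.6089 -0.0653  0.1089] yawY 52.03 tilt 0.01 F [ 0.04  0.4  -1.89] T [-0.051  0.011 -0.071] g 0.13 q [-0.43  0.47  0.59  1.68 -0.29  1.08  1.16]
 shift [-0.      0.0001  0.002 ]
 twist 0.0004
```

Emit:
{"api": "jog_arm", "payload": {"steps": [0.0,0,0,0.0003,0,0.0,0,0,0.0006,0,0.0,0,0,0.0009,0,0.0,0,0,0.0012,0,0.0,0,0,0.0015,0,0.0,0,0,0.0017,0,0.0,0,0,0.0019,0,0.0,0,0,0.0021,0,0.0,0,0,0.0022,0,0.0,0,0,0.0022,0]}}

```text
clock: 25.4
position: [0.6089, -0.0653, 0.1067]
ee_rot: [0.325, 0.946, 0.0, 0.0]
ft_force: [0.9, -0.3, -2.5]
grip_width: 0.129
```

```bash
python3 -c "
from cyl import *
st((.6090,-.0653,.1069),52)
"
```

```text
t 25.4 pos [ 0.6089 -0.0653  0.1067] yawY 52.03 tilt 0.01 F [ 0.89 -0.27 -2.52] T [ 0.062  0.005 -0.006] g 0.129 q [-0.43  0.47  0.59  1.68 -0.29  1.08  1.16]
 shift [-0.0001  0.0001 -0.0002]
 twist 0.0005
```

Emit:
{"api": "jog_arm", "payload": {"steps": [0.0,0,0,0.0001,0,0.0,0,0,0.0002,0,0.0,0,0,0.0003,0,0.0,0,0,0.0003,0,0.014,0,0,0.0003,0,0.02,0,0,0.0003,0,0.03,0,0,0.0003,0,0.04,0,0,0.0003,0,0.045,0,0,0.0003,0,0.045,0,0,0.0003,0]}}

```text
clock: 26.4
position: [0.6089, -0.0653, 0.1064]
ee_rot: [0.325, 0.946, 0.0, 0.0]
ft_force: [-0.8, -0.5, 0.4]
grip_width: 0.524
```

```bash
python3 -c "
from cyl import *
st()
b,_,_=snap('side','s6')
c=cv2.resize(b[140:260,220:350],(780,600),interpolation=cv2.INTER_CUBIC);cv2.imwrite('pics/c6.png',c[:,:,::-1])
"
```

```text
t 26.4 pos [ 0.6089 -0.0653  0.1064] yawY 52.03 tilt 0.01 F [-0.81 -0.53  0.37] T [-0.022 -0.042 -0.045] g 0.524 q [-0.43  0.47  0.59  1.68 -0.29  1.08  1.16]
```

View pics/c6.png

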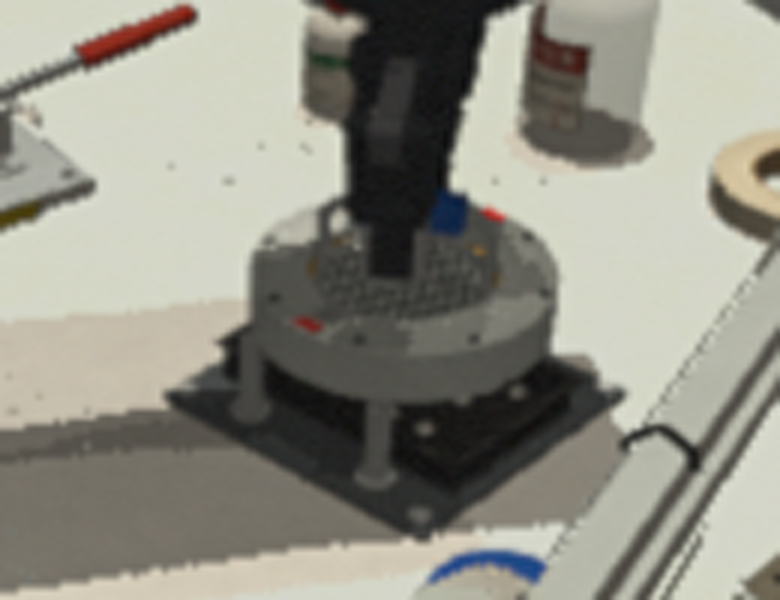

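The fingers are open at (390,265), clear of the blue handle, and the sieve sits low in the collar with its pins out of sight. Retreating straight up.

Emit:
{"api": "jog_arm", "payload": {"steps": [0.06,0,0,0,0,0.06,0,0,-0.005,0,0.06,0,0,-0.015,0,0.06,0,0,-0.03,0,0.06,0,0,-0.05,0,0.06,0,0,-0.08,0,0.06,0,0,-0.12,0,0.06,0,0,-0.16,0,0.06,0,0,-0.2,0,0.06,0,0,-0.2,0]}}

```text
clock: 27.45
position: [0.6107, -0.0663, 0.3138]
ee_rot: [0.326, 0.945, 0.002, 0.005]
ft_force: [1.0, 0.1, -0.6]
grip_width: 0.708
```

```bash
python3 -c "
from cyl import *
from meas import *
st()
b,_,_=snap('side','s7')
c=cv2.resize(b[140:260,220:350],(780,600),interpolation=cv2.INTER_CUBIC);cv2.imwrite('pics/c7.png',c[:,:,::-1])
meas('s7',(.609,-.0653))
im,W=cloud('s7');x,y,z=W[...,0],W[...,1],W[...,2];H=hsv(im)
m=(np.hypot(x-.609,y+.0653)<.06)&(H[...,0]>100)&(H[...,0]<130)&(H[...,1]>130)&(z>.08)
P=W[m];Q=P[P[:,2]>np.percentile(P[:,2],95)-.004]
A=np.c_[Q[:,:2]-Q[:,:2].mean(0),np.ones(len(Q))];print('top plane',np.linalg.lstsq(A,Q[:,2],rcond=None)[0].round(4),len(Q))
"
```

```text
t 27.45 pos [ 0.6107 -0.0663  0.3138] yawY 51.99 tilt 0.57 F [ 0.95  0.09 -0.64] T [-0.085 -0.022  0.011] g 0.708 q [-0.47  0.31  0.66  1.43 -0.19  1.46  1.09]
s7 handle n 122 mean [ 0.6067 -0.0693  0.113 ] rect [607.5 -68.9] [ 8.8 36.9] ang 140.1 zmax [0.1121 0.1161]
 gold n 0 [nan nan nan]
top plane [0.1201 0.126  0.1148] 60meas.py:15: RuntimeWarning: Mean of empty slice.
  G=W[mg]; print(' gold n',len(G),G.mean(0).round(4));
  ret = um.true_divide(
```

View pics/c7.png

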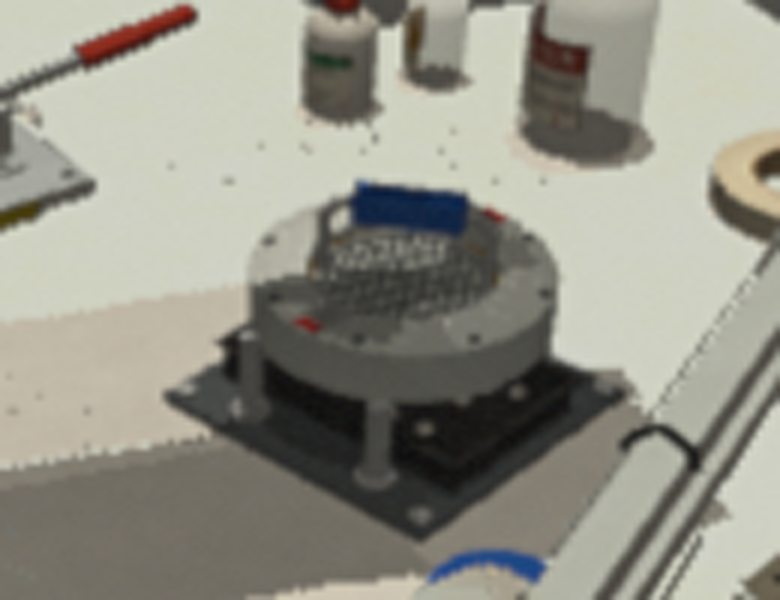

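```bash
python3 -c "
from h import *
im,W=cloud('s7');x,y,z=W[...,0],W[...,1],W[...,2];H=cv2.cvtColor(im,cv2.COLOR_RGB2HSV)
r=np.hypot(x-.6088,y+.0652)
m=(r<.031)&(z>.05)&(z<.09)
print(m.sum(),np.percentile(z[m],[5,25,50,75,95]).round(4))
P=W[m]
for it in range(15):
  A=np.c_[P[:,0]-.6088,P[:,1]+.0652,np.ones(len(P))]
  s=np.linalg.lstsq(A,P[:,2],rcond=None)[0]; e=P[:,2]-A@s
  k=abs(e-np.median(e))<max(.0015,1.5*np.median(abs(e))); P=P[k]
print('mesh plane',s.round(4),len(P))
b=(H[...,0]>100)&(H[...,0]<130)&(H[...,1]>130)&(r<.06)&(z>.09)
v,u=np.nonzero(b)
for c in range(u.min(),u.max()+1,2):
  vv=v[u==c]; 
  print(c,vv.min(),W[vv.min()+1,c].round(4),W[vv.max()-1,c].round(4))
a,_,_=snap('top','t7')
c=cv2.resize(a[130:250,230:350],(600,600));cv2.imwrite('pics/c7t.png',c[:,:,::-1])
"
```

```text
420 [0.0677 0.0688 0.0696 0.0705 0.077 ]
mesh plane [-0.0125 -0.0121  0.0695] 320
279 179 [ 0.5918 -0.0593  0.1127] [ 0.5922 -0.0587  0.1096]
281 178 [ 0.596  -0.06    0.1144] [ 0.596  -0.0607  0.1046]
283 178 [ 0.5991 -0.0627  0.1152] [ 0.5983 -0.0649  0.1067]
285 178 [ 0.6026 -0.0647  0.1155] [ 0.6013 -0.068   0.1078]
287 178 [ 0.6072 -0.065   0.1141] [ 0.6045 -0.0705  0.1085]
289 179 [ 0.6091 -0.0699  0.1144] [ 0.6077 -0.0731  0.1093]
291 179 [ 0.6116 -0.0736  0.1161] [ 0.6119 -0.0743  0.1062]
293 179 [ 0.6158 -0.0745  0.1154] [ 0.6137 -0.0791  0.109 ]
295 179 [ 0.6193 -0.0766  0.1156] [ 0.6169 -0.0818  0.1072]
297 181 [ 0.6214 -0.0814  0.1131] [ 0.6223 -0.0794  0.1166]
```

View pics/c7t.png

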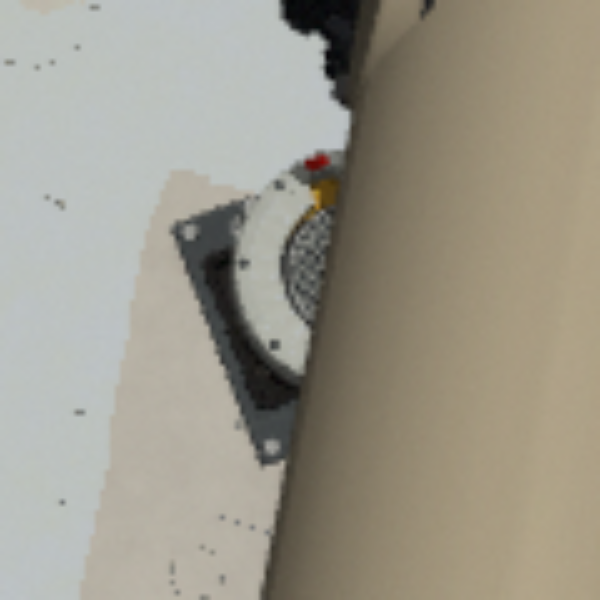

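```bash
python3 -c "
from h import *
def mesh(tag,c,zl,zh):
  im,W=cloud(tag);x,y,z=W[...,0],W[...,1],W[...,2]
  P=W[(np.hypot(x-c[0],y-c[1])<.03)&(z>zl)&(z<zh)]
  for it in range(15):
    A=np.c_[P[:,:2]-c,np.ones(len(P))]
    s=np.linalg.lstsq(A,P[:,2],rcond=None)[0]; e=P[:,2]-A@s
    P=P[abs(e-np.median(e))<max(.0015,1.5*np.median(abs(e)))]
  print(tag,s.round(4),len(P))
mesh('s0',np.array([.4597,.001]),.017,.035)
snap('side','s8')
mesh('s7',np.array([.6088,-.0652]),.06,.078)
mesh('s8',np.array([.6088,-.0652]),.06,.078)
im,W=cloud('s0');im2,W2=cloud('s8')
d=cv2.absdiff(im,im2).max(-1)
for n,(u,v) in dict(flux=(277,150),oil=(293,145),stamp=(277,275),spool=(300,258)).items(): print(n,np.median(d[v-8:v+8,u-5:u+5]),W[v,u].round(3),W2[v,u].round(3))
"
```

```text
s0 [0.0164 0.0037 0.026 ] 263
s7 [-0.0104 -0.0079  0.0695] 313
s8 [-0.0077 -0.0074  0.0694] 313
flux 5.0 [0.691 0.137 0.047] [0.692 0.139 0.046]
oil 8.0 [0.75  0.154 0.038] [0.747 0.15  0.041]
stamp 6.0 [ 0.505 -0.223  0.042] [ 0.505 -0.222  0.041]
spool 9.0 [ 0.414 -0.416  0.336] [ 0.414 -0.416  0.337]
```

```bash
python3 -c "
from h import *
st();print(manip.hand_in())"
```

```text
t 27.6 pos [ 0.6087 -0.0654  0.3069] yawY 52.02 tilt 0.04 F [-0.45  1.13 -0.86] T [-0.004 -0.014  0.016] g 0.702 q [-0.47  0.31  0.65  1.44 -0.19  1.46  1.09]
the job is handed in; nothing more can be done
None
```

The sieve is locked in the stand's collar and released, and I handed the job in at about 27.6 s. `hand_in` reported no verdict.

I carried the arm over the lamp, gripped the blue handle and let both pins down through the slots onto the track. Contact came at track height, with about 5 N pressing. I then turned it clockwise with a press of about 4–8 N. That is above the suggested 3–5 N at times, but well under the 20 N limit. The support force vanished about 55° past the slots. I centred the pins there, at about 59°, lowered the sieve 5 mm into the notches with no resistance, opened the fingers and backed straight up 0.2 m.

**Last checks:**
- **Height:** the pin axis is about 59.4 mm above the worktop by the side camera; the target is 59.5 mm.
- **Position and level:** The tool was within about 1 mm of the collar's axis when I let go. The sieve's tilt measured about 0.01 rad from the mesh plane. The camera's own error is about 0.02 rad, so the true tilt could be up to about 0.03 rad, still under the 0.04 limit.
- **Other objects:** the flux bottle and the stamp measured the same as at the start to within about 2 mm. The oil bottle's reading differed by about 6 mm, within the noise of one depth pixel at that spot.

**Checks that failed or disagreed:**
- The spool check landed on the second lamp in front of it, so the spool's position was not measured at the end. The arm never came near it.
- The arm blocked most of the top camera's view of the stand, so the final check rests on the side camera alone.
- A plane fit on the handle's top surface was unusable because side-face points got mixed in; I used the mesh plane instead.

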